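# Snap the lid onto the crayon tub and keep it pressed

## Robot

A 6-joint arm with a two-finger parallel gripper is mounted at the origin on the work surface. World frame = base frame: x ahead of the robot, y to its left, z up, the work surface at z = 0. Lengths are in m, angles in rad, forces in N, time in s.
With the tool pointing down it reaches from about 0.325 to 0.85 m from the base axis. Payload 15.5 kg.
Tool frame: the origin (TCP) lies on the centre line of the jaws, within the pads' length; the fingertips stand 14 mm ahead of it and the grasp point (between the pads) lies 5 mm behind it (tip_reach is the distance from the TCP to the fingertips, in m); z points along the fingers, y is the line along which they close (so a half turn about z gives the same grasp; the last joint's range is limited). The gripper opens to 91 mm and grips with 3 to 60 N. Pads are 32 mm wide; open, the fingers measure 118 mm over their backs; the gripper's body (76 mm by 178 mm) begins 60 mm behind the grasp point.
Start: joints at [1.107, 0.494, 1.345, -0, 1.302, -0.096], TCP at [0.225, 0.583, 0.228] pointing down, gripper open.
Joint ranges: [-2.91, 2.91], [-0.82, 2.16], [0.22, 2.67], [-1.22, 4.37], [0.12, 2.79], [-3.08, 3.08]. Speed limits (rad/s): [1.89, 1.89, 2.57, 3.01, 3.01, 3.01].

## Interface

Orientations are given as a 3x3 rotation matrix whose columns are the frame's x, y, z axes.
In Python, from station import * gives the robot as it stands. The module is installed in compiled form; this text tells all that it offers.
- The arm moves only by the tool servo_tool, never from a script. Its arguments are lists of equal length, an entry for each row: "delta_rot": the turn, a rotation vector about the tool's x, y, z in units of 5 degrees (1.0 is 5 degrees), a list of three; "translation": the shift along the tool's x, y, z in units of 25 mm (1.0 is 25 mm), a list of three; "claw": the finger opening in mm, from 0 to 91.2. A call has 1 to 20 rows; each row is the pose to reach, as a shift and turn from the pose commanded when the call began, along the tool's axes at that moment; what a row does not reach only later rows make up. A row lasts 1/12 s, in which the tool goes at most 41.7 mm and 7.16 degrees, less where a joint would pass 70% of its speed; a pose out of reach is approached as far as the arm can. A call with a gripper value outside its range is refused whole. The fingers move at their own pace and stop on an object; the grip force is fixed at half the most. Time passes only in rows, so rows that repeat a pose let the fingers close. It gives the time, the measured TCP pose, the force, the opening and the grip force at its end, in the units of the state.
- get_state(): the state, without advancing time (a new reading comes with each control period).
- read_camera(name): name is "side" or "top" or "wrist"; returns (picture, depth): 420x560x3 uint8, blue, green, red; 420x560 float32, m along the optical axis (not along the pixel's ray), 0 where there is no reading.
- calibration(name): a dict with "mtx" (3x3 intrinsics, pixels), "cam_to_world" (4x4, takes a point from camera to world coordinates); the wrist camera has in their place "mount" (4x4, takes a point from camera to tool coordinates, whose origin is the TCP and whose axes are the flange's). Camera axes: x right, y down, z forward; pixel columns grow to the right and rows downward; lengths in m; the calibration is good to about 2 mm. The wrist camera is an equidistant fisheye: a pixel r from the principal point sees the ray r / f radians off the axis. A picture is of the moment at which its call begins: read the wrist's pose just before it. calibration takes no time and is no camera call.
- close_job(): hands the job in; it is judged then, once.
Trained networks look in the newest picture that a camera, given by its name, has taken for a name from the list of things; names that differ only in an ending like _2 or _b are one class to them, and where a whole thing is asked for, a point or a joint stands for the part that bears it (a point fixed in the world has none). Each returns a list of dicts, best first, with "p" (0 to 1); they miss things now and then, are a little off and sometimes report something else, mostly with a low value. They report only what shows in the picture. A call takes as long as a camera call. They do not tell look-alikes from the thing itself.
- boxes_of(camera, query): "location" ([x, y, z] in m, in world coordinates, good to about 4 mm: the middle of the surface that is visible of it).
- regions_of(camera, query): "mask" (420x560 bool, what is visible of it).
- mark_of(camera, query): "location" ([x, y, z] in m, in world coordinates, good to about 4 mm: a listed point, or the origin of a listed thing).
The state is a dict: "time": time; "qpos": joint angles; "joint_vel": joint speeds; "effort": joint torques, N m; "ee_pos": TCP position; "ee_rot": TCP orientation; "contact_force": force on the tool from outside, world axes, zero at the start; "wrist_torque": the same for the moment, N m; "opening": finger opening in m; "gripper_force": force on a finger pad.
Only numpy, scipy, OpenCV 4.12 (cv2) and the standard library are available. Lean on these libraries where they do the work, as an engineer would, in place of code of your own. Each camera call takes 0.05 s, during which the arm holds its last target. There are 200 camera calls.

## Task

Close the crayon tub: pick up its loose rectangular lid by the rib, set it in the tub's mouth and press it straight down until the resistance suddenly gives way and both end clips have snapped over its edges, with the lid fully home. Then keep pressing and finish like that, the gripper still pushing the lid firmly down (about 10 N); do not let go or back off. Leave the glue stick, mug, jar and stamp where they stand.

Things in the scene. Friction and masses are not known exactly. Their poses are not given: they have to be found in the camera images.
- tub: Open rectangular grey plastic tub with crayons on its floor, fixed to the table (cannot slide or tip). 120 mm along its own x, 84 mm along y, 50 mm high, walls 4 mm: the mouth is 112 x 76 mm inside. Origin at the centre of its underside on the table, z up. An upright spring clip stands at the middle of each short end (+x and -x).
- tub_mouth (a point): Centre of the tub's mouth at rim height (50 mm above the table); axes as the tub's. The lid set in the mouth meets the clip noses with its plate about 13 mm above the rim. Pressed on, the push rises to about 10 to 20 N some 8 mm further down, drops suddenly as the edges pass the noses, and the last 2 to 3 mm are nearly free until the plate meets the rigid rim.
- lid: Loose grey plastic lid, about 90 g. It lies right way up on its plug. Origin at the centre of the plug's underside; x along the long side, z up. From below: plug 20 mm deep (108 x 72 mm, lowest 7 mm tapered to 100 x 64), plate 124 x 90 mm, 5 mm thick (top 25 mm above the origin), central grip rib. Fits either way round. Home: plate on the tub's rim, origin 20 mm below the mouth.
- lid_grip (a point): Centre of the lid's upright grip rib: 37.5 mm above the underside of the plug, 12.5 mm above the plate's top. The rib is 40 mm long (lid x), 14 mm thick (lid y), 25 mm high, with 38 mm of flat plate on either side for the fingertips. Axes as the lid's. When home it is 17.5 mm above the mouth's centre.
- clip_far (a joint): Spring-steel clip on the tub's +x end, 30 mm wide, rising 19 mm above the rim, its nose sloping in over the lid's place so that a lid pressed down pushes it outward. Hinged at its foot: 0 upright at rest, positive (rad) bent outward; about 0.06 while the lid's edge passes, sprung back to 0 once snapped.
- clip_near (a joint): The same clip on the tub's -x end: 0 at rest, positive bent outward. One end may snap a little before the other; the lid is home only when both have.
- glue: Bystander: upright white glue stick, 32 mm across, 95 mm high; origin under its centre.
- mug: Bystander: white mug, 76 mm across, 85 mm high; origin under its centre.
- jar: Bystander: glass jar with round lid, 60 mm across, 60 mm high; origin under its centre.
- stamp: Bystander: hand stamp, a 60 x 40 x 20 mm block with a wooden knob, 60 mm high in all; origin under its centre.
Not all that is in view belongs to the job. What is shaped like the lid but orange, purple or yellow is not meant.

How it is judged:
By the outcome, as a careful person would: the job done as asked, in the order asked, and still so for the second after the job is handed in, while the arm keeps its last pose, push and grip.
It also fails if it takes over 56 s, if anything falls off the work surface, if the arm or the gripper's body presses on something with over 40 N, if the wrist force passes 120 N, or if a joint passes its speed limit or range.

## Working session

There is one attempt and no reset: what is moved stays moved. The work goes in short steps, Python scripts to look and compute and a tool call to move; the robot and the scene stay as the last step left them, time stands still between calls to the robot, and variables do not carry over. Pictures are saved under pics/ and viewed, at most 10 in all, crops included, and the job is handed in when it is done.

Besides the shell and the picture viewer there is one more tool, called after "Call:" by a JSON object that holds its "api" and its "payload". servo_tool: Moves the arm, as the interface text tells. Its arguments: {"type":"object","properties":{"delta_rot":{"type":"array","items":{"type":"array","items":{"type":"number"}}},"translation":{"type":"array","items":{"type":"array","items":{"type":"number"}}},"claw":{"type":"array","items":{"type":"number"}}},"required":["delta_rot","translation","claw"]}

```bash
mkdir -p pics; python3 - <<'E'
from station import *
import cv2,numpy as np
s=get_state();print(s)
for c in ["top","side"]:
    im,d=read_camera(c);cv2.imwrite(f"pics/{c}0.png",im)
    np.save(f"/tmp/{c}d.npy",d)
    for q in ["lid","tub"]:
        for r in boxes_of(c,q)[:4]:print(c,q,r)
    for q in ["lid_grip","tub_mouth","lid","tub"]:
        for r in mark_of(c,q)[:4]:print(c,"mark",q,r)
print(calibration("top"),calibration("wrist"))
E
```

```text
{'time': 0.0, 'qpos': array([ 1.10750116e+00,  4.94219433e-01,  1.34612228e+00,  5.09260310e-05,
        1.30248397e+00, -9.54834688e-02]), 'joint_vel': array([ 0.00100547, -0.00035946, -0.00034082, -0.00049621, -0.00140412,
        0.00175761]), 'effort': array([-3.24532393e-04, -8.78847098e+01, -3.81848574e+01,  7.08398013e-02,
        5.31057827e-02, -7.91153570e-05]), 'ee_pos': array([0.22454721, 0.58289128, 0.22731871]), 'ee_rot': array([[-9.33111523e-01,  3.59586613e-01, -5.94966796e-04],
       [ 3.59587067e-01,  9.33110911e-01, -1.08110572e-03],
       [ 1.66418863e-04, -1.22273457e-03, -9.99999239e-01]]), 'contact_force': array([ 0.9713632 ,  0.39385574, -0.016907  ]), 'wrist_torque': array([-0.04078901, -0.00427654, -0.0513189 ]), 'gripper_force': 0.0, 'opening': 0.09143081838805063}
top lid {'location': [0.3422, 0.1578, 0.0265], 'p': 0.96}
top lid {'location': [0.3196, -0.2232, 0.0269], 'p': 0.88}
top lid {'location': [0.5318, 0.1686, 0.0245], 'p': 0.66}
top lid {'location': [0.2086, 0.3556, 0.0242], 'p': 0.58}
top tub {'location': [0.4993, -0.1398, 0.0138], 'p': 0.68}
top
[... 1804 characters left out ...]
,
       [-0.99953602, -0.0288136 , -0.0098757 ,  0.00942002],
       [ 0.01486108, -0.1783138 , -0.98386144,  0.99661058],
       [ 0.        ,  0.        ,  0.        ,  1.        ]])} {'mtx': array([[325.1922621 ,   0.        , 273.07660752],
       [  0.        , 325.1922621 , 204.57471397],
       [  0.        ,   0.        ,   1.        ]]), 'mount': array([[-1.09506952e-03, -9.64262847e-01, -2.64945208e-01,
         7.27812317e-02],
       [ 9.99999396e-01, -1.03072200e-03, -3.81897536e-04,
        -7.35070337e-05],
       [ 9.51647499e-05, -2.64945466e-01,  9.64263393e-01,
        -1.56291284e-01],
       [ 0.00000000e+00,  0.00000000e+00,  0.00000000e+00,
         1.00000000e+00]])}
```

View pics/top0.png

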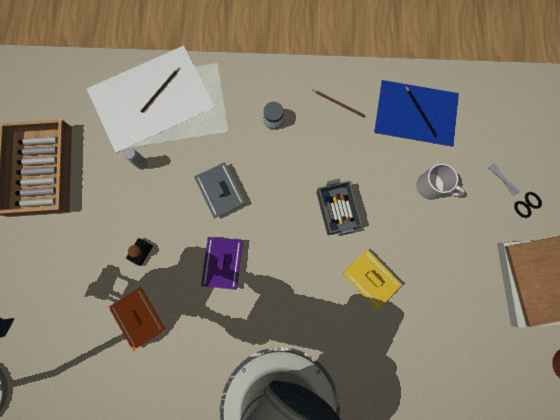

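View pics/side0.png

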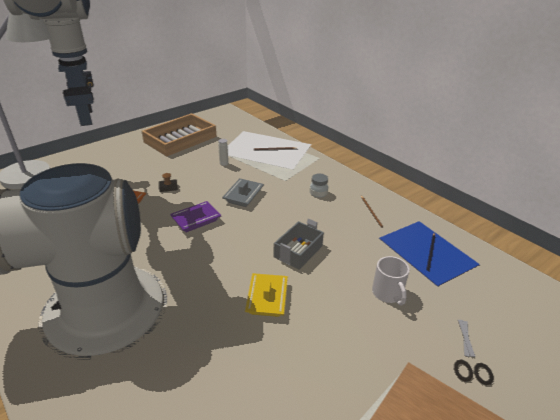

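The grey lid is at about (222,190) in the top picture and (243,192) in the side picture. That puts it near world (0.535, 0.172). The tub is at about (340,208) in the top picture. The orange, purple and yellow lids are decoys.

```bash
cat > h.py <<'E'
from station import *
import cv2,numpy as np
from scipy.spatial.transform import Rotation as R
def cloud(c,T=None):
    im,d=read_camera(c);k=calibration(c);m=k["mtx"]
    v,u=np.mgrid[:420,:560];x=(u-m[0,2])/m[0,0];y=(v-m[1,2])/m[1,1]
    if "mount" in k:
        r=np.hypot(x,y)+1e-9;t=np.tan(np.minimum(r,1.4));x=x*t/r;y=y*t/r;T=T@k["mount"]
    else:T=k["cam_to_world"]
    P=np.stack([x*d,y*d,d],-1)@T[:3,:3].T+T[:3,3]
    P[(d<=0)]=np.nan
    return im,P
def tool():
    s=get_state();T=np.eye(4);T[:3,:3]=s["ee_rot"];T[:3,3]=s["ee_pos"];return T,s
def rect(P,c,r,z0,z1):
    q=P.reshape(-1,3);q=q[~np.isnan(q[:,0])]
    q=q[(np.hypot(*(q[:,:2]-c).T)<r)&(q[:,2]>z0)&(q[:,2]<z1)]
    if len(q)<10:return None
    b=cv2.minAreaRect((q[:,:2]*1000).astype(np.float32))
    (cx,cy),(w,h),a=b
    if w<h:w,h,a=h,w,a+90
    return len(q),np.round([cx,cy,w,h,(a+90)%180-90,q[:,2].mean()*1000],1)
def go(pos,yaw_x):
    """shift/turn in servo units to TCP pos with tool down and tool x axis at yaw_x deg (mod 180)"""
    T,s=tool();out=[]
    for y in (yaw_x,yaw_x+180):
        a=np.radians(y);Rt=np.array([[np.cos(a),np.sin(a),0],[np.sin(a),-np.cos(a),0],[0,0,-1]])
        rv=R.from_matrix(T[:3,:3].T@Rt).as_rotvec(degrees=True)/5;out.append(rv)
    print("t",np.round(T[:3,:3].T@(np.array(pos)-T[:3,3])/.025,3),"rot",[np.round(o,2) for o in out],"q6",s["qpos"][5])
E
python3 - <<'E'
from h import *
for c in["top","side"]:
    im,P=cloud(c)
    L=(.535,.172);t=(.4985,-.1385)
    print(c,"plate",rect(P,L,.09,.018,.032),"rib",rect(P,L,.04,.036,.06))
    print(c,"rim",rect(P,t,.085,.044,.054),"clips",rect(P,t,.09,.058,.08), "all",rect(P,t,.09,.01,.08))
T,s=tool();print(s["time"])
E
```

```text
top plate (1514, array([538.1, 175.1, 125.4,  89.9,  28.4,  25.8])) rib (98, array([537.8, 174.6,  40.6,  13.7,  28.1,  49.6]))
top rim (304, array([ 497.6, -136.2,  137. ,   84.6,   14.8,   49.8])) clips (99, array([ 497.5, -136.1,  136.7,   29.5,   15. ,   65.3])) all (1350, array([ 497.6, -136.1,  137. ,   85. ,   14.8,   29.4]))
side plate (565, array([537.3, 175.7, 132.8,  93. ,  29.3,  25.7])) rib (66, array([535.3, 174. ,  43.3,  16.4,  26.3,  47. ]))
side rim (331, array([ 495.4, -136.6,  139.8,   86.2,   15.3,   48.8])) clips (88, array([ 495. , -136.9,  137.4,   30.1,   15. ,   65. ])) all (1456, array([ 495.2, -137.5,  140.6,   87.1,   14.3,   33.2]))
0.8
```

```bash
python3 - <<'E'
from h import *
go((.5375,.1748,.14),28.3)
go((.4975,-.1362,.14),15)
E
```

```text
t [-17.548 -10.745   3.517] rot [array([-0.  , -0.  , 26.12]), array([ 0.  , -0.  , -9.88])] q6 -0.09549062600114246
t [-20.529 -22.928   3.517] rot [array([-0.  , -0.  , 28.78]), array([ 0.  , -0.  , -7.22])] q6 -0.09549062600114246
```

Call:
{"api": "servo_tool", "payload": {"translation": [[-17.55, -10.75, 3.5], [-17.55, -10.75, 3.5], [-17.55, -10.75, 3.5], [-17.55, -10.75, 3.5], [-17.55, -10.75, 3.5], [-17.55, -10.75, 3.5], [-17.55, -10.75, 3.5], [-17.55, -10.75, 3.5], [-17.55, -10.75, 3.5], [-17.55, -10.75, 3.5], [-17.55, -10.75, 3.5], [-17.55, -10.75, 3.5], [-17.55, -10.75, 3.5], [-17.55, -10.75, 3.5], [-17.55, -10.75, 3.5], [-17.55, -10.75, 3.5], [-17.55, -10.75, 3.5], [-17.55, -10.75, 3.5], [-17.55, -10.75, 3.5], [-17.55, -10.75, 3.5]], "delta_rot": [[0, 0, -9.88], [0, 0, -9.88], [0, 0, -9.88], [0, 0, -9.88], [0, 0, -9.88], [0, 0, -9.88], [0, 0, -9.88], [0, 0, -9.88], [0, 0, -9.88], [0, 0, -9.88], [0, 0, -9.88], [0, 0, -9.88], [0, 0, -9.88], [0, 0, -9.88], [0, 0, -9.88], [0, 0, -9.88], [0, 0, -9.88], [0, 0, -9.88], [0, 0, -9.88], [0, 0, -9.88]], "claw": [60, 60, 60, 60, 60, 60, 60, 60, 60, 60, 60, 60, 60, 60, 60, 60, 60, 60, 60, 60]}}

```text
time: 2.47
ee_pos: [0.5371, 0.1755, 0.1407]
ee_rot: [[-0.88, -0.476, 0.0], [-0.476, 0.88, 0.0], [-0.0, -0.0, -1.0]]
contact_force: [1.0, -0.1, 0.3]
opening: 0.06
gripper_force: 0.0
```

```bash
python3 - <<'E'
from h import *
T,s=tool();im,P=cloud("wrist",T);cv2.imwrite("pics/w1.png",im)
L=(.5375,.175)
print(s["time"],T,"plate",rect(P,L,.09,.018,.032),"rib",rect(P,L,.03,.036,.06))
print(mark_of("wrist","lid_grip")[:2])
go((.5375,.1748,.042),28.3)
E
```

```text
2.4667 [[-8.79632213e-01 -4.75654410e-01  2.28580065e-04  5.37100276e-01]
 [-4.75654408e-01  8.79632241e-01  6.78038115e-05  1.75504809e-01]
 [-2.33317577e-04 -4.90826987e-05 -9.99999972e-01  1.40650958e-01]
 [ 0.00000000e+00  0.00000000e+00  0.00000000e+00  1.00000000e+00]] plate (13002, array([539. , 173.3, 124.7,  90.5,  28.3,  24.6])) rib (886, array([538.3, 173.6,  40.1,  13.6,  28.3,  49. ]))
[{'location': [0.5359, 0.1788, 0.0401], 'p': 0.94}, {'location': [0.3489, 0.1532, 0.0375], 'p': 0.92}]
t [-1.000e-03 -1.800e-02  3.943e+00] rot [array([ -0.  ,  -0.  , -35.98]), array([-0.  ,  0.  ,  0.02])] q6 -1.8564968219582232
```

View pics/w1.png

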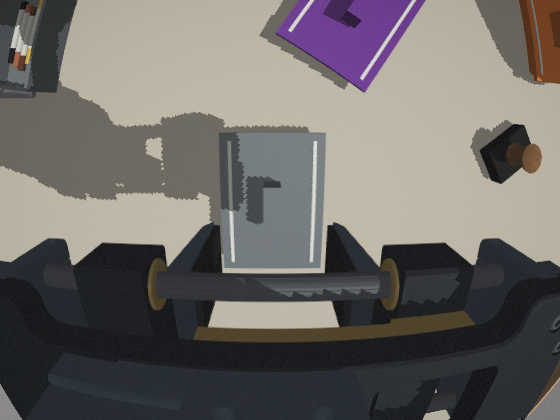

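The wrist picture shows the grey lid's plate at (272,200) with the rib central on it, between the open fingers and aligned with them. I'll descend and grip.

Call:
{"api": "servo_tool", "payload": {"translation": [[0, -0.06, 1], [0, -0.06, 2], [0, -0.06, 2.8], [0, -0.06, 3.3], [0, -0.06, 3.6], [0, -0.06, 3.8], [0, -0.06, 3.92], [0, -0.06, 3.92], [0, -0.06, 3.92], [0, -0.06, 3.92], [0, -0.06, 3.92], [0, -0.06, 3.92], [0, -0.06, 3.92], [0, -0.06, 3.92], [0, -0.06, 3.92], [0, -0.06, 3.92]], "delta_rot": [[0, 0, 0], [0, 0, 0], [0, 0, 0], [0, 0, 0], [0, 0, 0], [0, 0, 0], [0, 0, 0], [0, 0, 0], [0, 0, 0], [0, 0, 0], [0, 0, 0], [0, 0, 0], [0, 0, 0], [0, 0, 0], [0, 0, 0], [0, 0, 0]], "claw": [60, 60, 60, 50, 45, 40, 35, 30, 0, 0, 0, 0, 0, 0, 0, 0]}}

```text
time: 3.9
ee_pos: [0.5386, 0.1734, 0.0431]
ee_rot: [[-0.88, -0.474, 0.001], [-0.474, 0.88, 0.0], [-0.001, -0.0, -1.0]]
contact_force: [-1.3, -0.1, 7.6]
opening: 0.0139
gripper_force: 30.0
```

Call:
{"api": "servo_tool", "payload": {"translation": [[0, 0, -0.3], [0, 0, -1], [0, 0, -2], [0, 0, -3.2], [0, 0, -4.2], [0, 0, -4.8], [0, 0, -5], [0, 0, -5], [0, 0, -5]], "delta_rot": [[0, 0, 0], [0, 0, 0], [0, 0, 0], [0, 0, 0], [0, 0, 0], [0, 0, 0], [0, 0, 0], [0, 0, 0], [0, 0, 0]], "claw": [0, 0, 0, 0, 0, 0, 0, 0, 0]}}

```text
time: 4.65
ee_pos: [0.5378, 0.1733, 0.1669]
ee_rot: [[-0.88, -0.474, -0.001], [-0.474, 0.88, -0.0], [0.001, 0.0, -1.0]]
contact_force: [-0.9, -0.3, -1.2]
opening: 0.0135
gripper_force: 30.0
```

```bash
cat > inh.py <<'E'
from h import *
T,s=tool();im,P=cloud("wrist",T);cv2.imwrite("pics/w2.png",im)
print(s["time"],s["ee_pos"],s["contact_force"],s["opening"])
Q=(P-T[:3,3])@T[:3,:3]   # tool frame
q=Q.reshape(-1,3);q=q[~np.isnan(q[:,0])]
q=q[(abs(q[:,0])<.09)&(abs(q[:,1])<.07)]
h,e=np.histogram(q[:,2],np.arange(-.02,.06,.002));print([(round(b,3),n) for n,b in zip(h,e) if n>100])
m=q[(q[:,2]>.009)&(q[:,2]<.03)]
A=np.c_[m[:,:2],np.ones(len(m))];k=None
for _ in range(4):
    k,*_r=np.linalg.lstsq(A,m[:,2],rcond=None);g=abs(A@k-m[:,2])<.0025;m=m[g];A=A[g]
print("plane",k,len(m));b=cv2.minAreaRect((m[:,:2]*1000).astype(np.float32));print("plate in tool frame",b)
print("extents mm",np.percentile(m[:,0],[.2,99.8])*1e3,np.percentile(m[:,1],[.2,99.8])*1e3)
E
python3 inh.py
```

```text
4.65 [0.53782941 0.17325395 0.16691207] [-0.94377201 -0.34533811 -1.20523212] 0.013542188521382344
[(np.float64(-0.008), np.int64(1031)), (np.float64(-0.006), np.int64(325)), (np.float64(0.016), np.int64(3979)), (np.float64(0.018), np.int64(11734)), (np.float64(0.02), np.int64(247))]
plane [-0.00054127  0.00014871  0.01844855] 15854
plate in tool frame ((1.5474319458007812, -1.6600227355957031), (121.02947998046875, 90.6550521850586), 0.09166278690099716)
extents mm [-57.43784296  61.69401606] [-46.42141983  43.19667042]
```

View pics/w2.png

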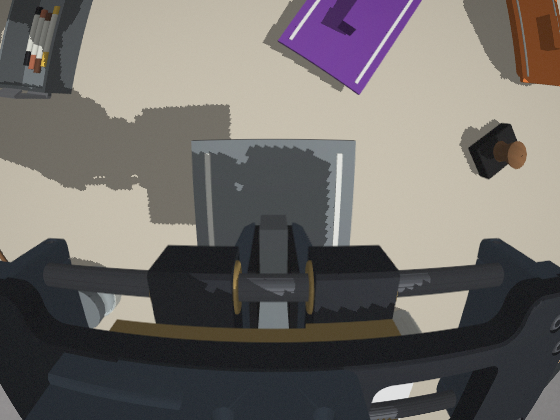

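The lid is held level, with its plate spanning columns 192–355, and square in the grip. Next I'll look at the tub from just beyond it with the wrist camera.

```bash
python3 - <<'E'
from h import *
go((.623,-.102,.19),195)
E
```

```text
t [  2.215 -11.311  -0.946] rot [array([ 0.  , -0.02,  2.66]), array([ 3.000e-02,  0.000e+00, -3.334e+01])] q6 -1.8591739014702575
```

Call:
{"api": "servo_tool", "payload": {"translation": [[0.1, -0.5, -0.5], [0.3, -1.5, -0.95], [0.5, -2.7, -0.95], [0.8, -4, -0.95], [1.05, -5.3, -0.95], [1.3, -6.6, -0.95], [1.55, -7.9, -0.95], [1.8, -9.1, -0.95], [2, -10.2, -0.95], [2.15, -11, -0.95], [2.2, -11.3, -0.95], [2.2, -11.3, -0.95], [2.2, -11.3, -0.95], [2.2, -11.3, -0.95]], "delta_rot": [[0, 0, 0.2], [0, 0, 0.5], [0, 0, 0.8], [0, 0, 1.1], [0, 0, 1.4], [0, 0, 1.7], [0, 0, 2.0], [0, 0, 2.3], [0, 0, 2.5], [0, 0, 2.66], [0, 0, 2.66], [0, 0, 2.66], [0, 0, 2.66], [0, 0, 2.66]], "claw": [0, 0, 0, 0, 0, 0, 0, 0, 0, 0, 0, 0, 0, 0]}}

```text
time: 5.87
ee_pos: [0.6232, -0.1001, 0.1906]
ee_rot: [[-0.966, -0.26, -0.001], [-0.26, 0.966, 0.001], [0.001, 0.001, -1.0]]
contact_force: [-0.3, 0.1, -0.6]
opening: 0.0138
gripper_force: 30.0
```

```bash
cp pics/w2.png pics/w2_old.png; python3 inh.py; python3 - <<'E'
from h import *
T,s=tool();im,P=cloud("wrist",T);cv2.imwrite("pics/w3.png",im)
t=(.4975,-.1365)
print(T.round(4))
print("rim",rect(P,t,.075,.044,.054),"clips",rect(P,t,.085,.058,.08), "all",rect(P,t,.085,.01,.08))
E
```

```text
5.8667 [ 0.62324839 -0.10010829  0.19060411] [-0.31284601  0.13846201 -0.58269754] 0.013767035230521668
[(np.float64(-0.008), np.int64(997)), (np.float64(-0.006), np.int64(353)), (np.float64(0.016), np.int64(3930)), (np.float64(0.018), np.int64(11774)), (np.float64(0.02), np.int64(255))]
plane [-0.00037286  0.0002732   0.01845605] 15875
plate in tool frame ((1.2014312744140625, -1.3468894958496094), (121.2494888305664, 90.75821685791016), 0.05966949835419655)
extents mm [-57.88028826  61.46743951] [-46.08835844  43.52757662]
[[-9.654e-01 -2.606e-01 -9.000e-04  6.233e-01]
 [-2.606e-01  9.654e-01  5.000e-04 -1.000e-01]
 [ 8.000e-04  7.000e-04 -1.000e+00  1.908e-01]
 [ 0.000e+00  0.000e+00  0.000e+00  1.000e+00]]
rim (1818, array([ 500.1, -137.6,  117.5,   84.8,   14.8,   49. ])) clips (348, array([ 561. , -121.6,   29.4,    8.7,  -75.1,   64.5])) all (8052, array([ 504.2, -136.6,  126. ,   84.8,   14.8,   26.6]))
```

View pics/w3.png

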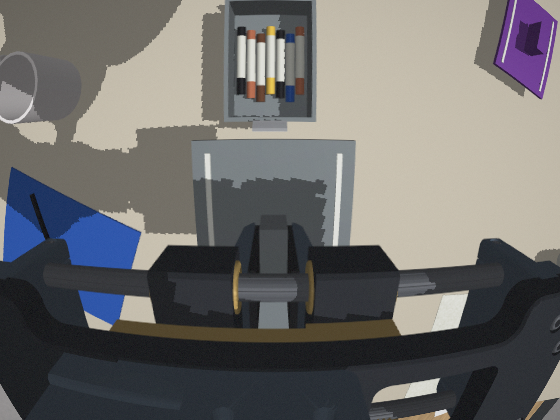

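The tub mouth is directly ahead at about (270,60), with its clip at (270,126). The wrist and top estimates agree on (0.4982, −0.1372) with a yaw of 14.9°.

```bash
python3 - <<'E'
from h import *
go((.4982,-.1372,.118),14.9)
E
```

```text
t [ 5.223 -0.127  2.923] rot [array([ 1.000e-02,  1.000e-02, -3.596e+01]), array([ 0.01, -0.  ,  0.04])] q6 -2.088422439061575
```

Call:
{"api": "servo_tool", "payload": {"translation": [[0.5, 0, 0], [1.4, 0, 0], [2.6, -0.1, 0], [3.7, -0.13, 0], [4.6, -0.13, 0.2], [5.1, -0.13, 0.7], [5.22, -0.13, 1.4], [5.22, -0.13, 2.1], [5.22, -0.13, 2.6], [5.22, -0.13, 2.85], [5.22, -0.13, 2.92], [5.22, -0.13, 2.92], [5.22, -0.13, 2.92], [5.22, -0.13, 2.92]], "delta_rot": [[0, 0, 0.04], [0, 0, 0.04], [0, 0, 0.04], [0, 0, 0.04], [0, 0, 0.04], [0, 0, 0.04], [0, 0, 0.04], [0, 0, 0.04], [0, 0, 0.04], [0, 0, 0.04], [0, 0, 0.04], [0, 0, 0.04], [0, 0, 0.04], [0, 0, 0.04]], "claw": [0, 0, 0, 0, 0, 0, 0, 0, 0, 0, 0, 0, 0, 0]}}

```text
time: 7.13
ee_pos: [0.4991, -0.1384, 0.1189]
ee_rot: [[-0.967, -0.256, 0.001], [-0.256, 0.967, -0.0], [-0.001, -0.001, -1.0]]
contact_force: [-0.4, 0.1, -1.5]
opening: 0.0138
gripper_force: 30.0
```

```bash
python3 - <<'E'
from h import *
T,s=tool();print(s["time"],s["contact_force"],s["ee_pos"])
go((.4982,-.1372,.09),14.9)
for c in["top","side"]:
    im,P=cloud(c);cv2.imwrite(f"pics/{c}4.png",cv2.resize(im[140:280,240:440] if c=="top" else im[190:290,240:380],None,fx=4,fy=4))
E
```

```text
7.1333 [-0.42921478  0.09738942 -1.52072688] [ 0.49910749 -0.13839888  0.11890552]
t [0.024 0.057 1.156] rot [array([2.000e-02, 1.000e-02, 3.599e+01]), array([-0.01,  0.01, -0.01])] q6 -2.2156674770326945
```

View pics/side4.png

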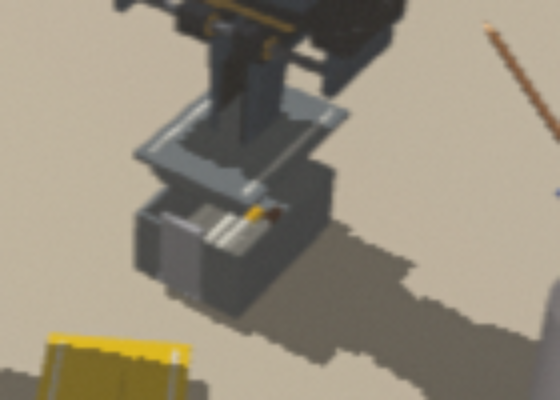

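The lid is squarely over the mouth at (240,140) in the crop. I'll lower it into the mouth.

Call:
{"api": "servo_tool", "payload": {"translation": [[0.03, 0.055, 0], [0.03, 0.055, 0.2], [0.03, 0.055, 0.4], [0.03, 0.055, 0.6], [0.03, 0.055, 0.8], [0.03, 0.055, 1.0], [0.03, 0.055, 1.1], [0.03, 0.055, 1.15], [0.03, 0.055, 1.15]], "delta_rot": [[0, 0, 0], [0, 0, 0], [0, 0, 0], [0, 0, 0], [0, 0, 0], [0, 0, 0], [0, 0, 0], [0, 0, 0], [0, 0, 0]], "claw": [0, 0, 0, 0, 0, 0, 0, 0, 0]}}

```text
time: 7.98
ee_pos: [0.4974, -0.1372, 0.0891]
ee_rot: [[-0.967, -0.256, -0.001], [-0.256, 0.967, 0.0], [0.0, 0.0, -1.0]]
contact_force: [0.1, -0.6, -1.0]
opening: 0.0139
gripper_force: 30.0
```

Call:
{"api": "servo_tool", "payload": {"translation": [[0, 0, 0.1], [0, 0, 0.2], [0, 0, 0.25], [0, 0, 0.3], [0, 0, 0.3]], "delta_rot": [[0, 0, 0], [0, 0, 0], [0, 0, 0], [0, 0, 0], [0, 0, 0]], "claw": [0, 0, 0, 0, 0]}}

```text
time: 8.4
ee_pos: [0.4982, -0.1375, 0.0822]
ee_rot: [[-0.967, -0.256, 0.001], [-0.256, 0.967, -0.001], [-0.001, -0.001, -1.0]]
contact_force: [1.2, -0.7, 5.1]
opening: 0.0139
gripper_force: 30.0
```

Call:
{"api": "servo_tool", "payload": {"translation": [[0, 0, 0.04], [0, 0, 0.08], [0, 0, 0.1], [0, 0, 0.1]], "delta_rot": [[0, 0, 0], [0, 0, 0], [0, 0, 0], [0, 0, 0]], "claw": [0, 0, 0, 0]}}

```text
time: 8.73
ee_pos: [0.4982, -0.1376, 0.0799]
ee_rot: [[-0.967, -0.256, 0.002], [-0.256, 0.967, -0.001], [-0.001, -0.001, -1.0]]
contact_force: [-0.9, -1.6, 8.2]
opening: 0.0143
gripper_force: 30.0
```

Call:
{"api": "servo_tool", "payload": {"translation": [[0, 0, 0.04], [0, 0, 0.08], [0, 0, 0.1], [0, 0, 0.1]], "delta_rot": [[0, 0, 0], [0, 0, 0], [0, 0, 0], [0, 0, 0]], "claw": [0, 0, 0, 0]}}

```text
time: 9.07
ee_pos: [0.4969, -0.1373, 0.077]
ee_rot: [[-0.967, -0.256, -0.001], [-0.256, 0.967, -0.0], [0.001, 0.0, -1.0]]
contact_force: [-5.4, -1.7, 5.6]
opening: 0.0139
gripper_force: 30.0
```

Call:
{"api": "servo_tool", "payload": {"translation": [[0, 0, 0.04], [0, 0, 0.06], [0, 0, 0.06]], "delta_rot": [[0, 0, 0], [0, 0, 0], [0, 0, 0]], "claw": [0, 0, 0]}}

```text
time: 9.32
ee_pos: [0.4971, -0.1372, 0.0755]
ee_rot: [[-0.967, -0.256, -0.001], [-0.256, 0.967, 0.0], [0.001, 0.0, -1.0]]
contact_force: [-2.8, -0.8, 5.4]
opening: 0.0136
gripper_force: 30.0
```

Call:
{"api": "servo_tool", "payload": {"translation": [[0, 0, 0.04], [0, 0, 0.06], [0, 0, 0.06]], "delta_rot": [[0, 0, 0], [0, 0, 0], [0, 0, 0]], "claw": [0, 0, 0]}}

```text
time: 9.57
ee_pos: [0.4971, -0.1372, 0.0737]
ee_rot: [[-0.967, -0.256, -0.001], [-0.256, 0.967, 0.0], [0.001, 0.0, -1.0]]
contact_force: [-2.0, -1.0, -0.8]
opening: 0.0137
gripper_force: 30.0
```

Call:
{"api": "servo_tool", "payload": {"translation": [[0, 0, 0.04], [0, 0, 0.04], [0, 0, 0.04]], "delta_rot": [[0, 0, 0], [0, 0, 0], [0, 0, 0]], "claw": [0, 0, 0]}}

```text
time: 9.82
ee_pos: [0.4975, -0.1371, 0.0729]
ee_rot: [[-0.967, -0.256, -0.0], [-0.256, 0.967, 0.0], [0.0, 0.0, -1.0]]
contact_force: [-1.3, 1.2, 2.5]
opening: 0.0137
gripper_force: 30.0
```

Call:
{"api": "servo_tool", "payload": {"translation": [[0, 0, 0.03], [0, 0, 0.03], [0, 0, 0.03]], "delta_rot": [[0, 0, 0], [0, 0, 0], [0, 0, 0]], "claw": [0, 0, 0]}}

```text
time: 10.07
ee_pos: [0.4976, -0.1372, 0.0725]
ee_rot: [[-0.967, -0.256, 0.0], [-0.256, 0.967, 0.0], [-0.0, -0.0, -1.0]]
contact_force: [-2.3, 3.2, 11.0]
opening: 0.0138
gripper_force: 30.0
```

```bash
python3 - <<'E'
from h import *
t=(.498,-.137)
ims=[]
for c in["top","side"]:
    im,P=cloud(c)
    ims.append(cv2.resize(im[160:260,280:420] if c=="top" else im[200:290,250:376],(560,400)[:2]) if 0 else cv2.resize(im[160:250,280:406] if c=="top" else im[200:290,250:376],None,fx=3.1,fy=3.1))
    ax=np.array([np.cos(.26),np.sin(.26)]);q=P.reshape(-1,3);q=q[~np.isnan(q[:,0])]
    d=q[:,:2]-t;u=d@ax;v=d@[-ax[1],ax[0]]
    for lo,hi in((-.055,-.035),(.035,.055)):
        m=(u>lo)&(u<hi)&(abs(v)<.04)&(q[:,2]>.045)&(q[:,2]<.065);print(c,"plate z",lo,m.sum(),np.median(q[m,2]) if m.any() else None)
    m=(abs(v)<.013)&(q[:,2]>.0605)&(q[:,2]<.072)&(abs(u)>.052)&(abs(u)<.08);print("clip u",[np.round(np.percentile(u[m&k],[2,98]),4) for k in(u<0,u>0) if (m&k).any()])
cv2.imwrite("pics/end.png",np.hstack(ims))
s=get_state();print(s["time"],s["contact_force"],s["ee_pos"],s["gripper_force"])
E
```

```text
top plate z -0.055 0 None
top plate z 0.035 0 None
clip u []
side plate z -0.055 147 0.055660603705446676
side plate z 0.035 64 0.05568189868474488
clip u [array([-0.0709, -0.0655]), array([0.0575, 0.0653])]
10.1667 [-2.2853591   2.10147234 11.07353667] [ 0.49762739 -0.13716218  0.07249521] 30.00158965587616
```

View pics/end.png

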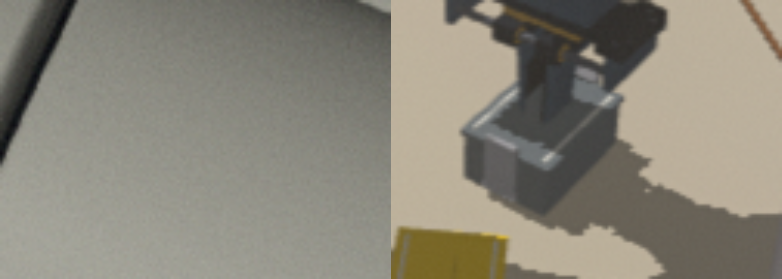

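The side picture shows the lid flat on the tub at about (545,125). Both ends of its top are level at 55.7 mm, within calibration error of the expected 55 mm, and both clips are upright. The push is steady at 11 N.

```bash
python3 -c "
from station import *
print(close_job())"
```

```text
the job is handed in; nothing more can be done
None
```

The lid is home in the tub with both clips snapped, and I handed the job in at about 10 s with the gripper still pressing down at about 11 N; the glue stick, mug, jar and stamp were not touched.

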